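Candles in a row by height beside the alarm clock

TASK

Stand the four pillar candles on the four coasters of the bamboo board, one in the middle of each, in order of height: the tallest on the coaster nearest the alarm clock, then each one shorter than the last, so that the shortest is at the mug's end. Set them down upright without dropping or knocking any over, and leave the clock where it stands.

Things in the scene. Friction and masses are not known exactly. Their poses are not given: they have to be found in the camera images.
- candle_130: terracotta red pillar candle, an upright cylinder 50 mm in diameter and 130 mm tall, with a thin 7 mm wick stub on top that offers no resistance; loose on the table, about 230 g (varies). Origin: centre of its underside, z up its axis
- candle_105: sage green pillar candle, an upright cylinder 50 mm in diameter and 105 mm tall, with a thin 7 mm wick stub on top that offers no resistance; loose on the table, about 186 g (varies). Origin: centre of its underside, z up its axis
- candle_80: mustard yellow pillar candle, an upright cylinder 50 mm in diameter and 80 mm tall, with a thin 7 mm wick stub on top that offers no resistance; loose on the table, about 142 g (varies). Origin: centre of its underside, z up its axis
- candle_55: slate blue pillar candle, an upright cylinder 50 mm in diameter and 55 mm tall, with a thin 7 mm wick stub on top that offers no resistance; loose on the table, about 97 g (varies). Origin: centre of its underside, z up its axis
- coaster_charcoal: charcoal black round felt coaster, 76 mm in diameter and 4 mm thick, fixed on the bamboo board, one of four in a row about 104 mm apart (each up to 8 mm off along the row and 12 mm across it). Its colour says nothing about what goes on it. Origin: centre of its underside, which lies on the board 12 mm above the table; its top is 16 mm above the table
- coaster_white: white round felt coaster, 76 mm in diameter and 4 mm thick, fixed on the bamboo board, one of four in a row about 104 mm apart (each up to 8 mm off along the row and 12 mm across it). Its colour says nothing about what goes on it. Origin: centre of its underside, which lies on the board 12 mm above the table; its top is 16 mm above the table
- coaster_brown: dark brown round felt coaster, 76 mm in diameter and 4 mm thick, fixed on the bamboo board, one of four in a row about 104 mm apart (each up to 8 mm off along the row and 12 mm across it). Its colour says nothing about what goes on it. Origin: centre of its underside, which lies on the board 12 mm above the table; its top is 16 mm above the table
- coaster_pink: pink round felt coaster, 76 mm in diameter and 4 mm thick, fixed on the bamboo board, one of four in a row about 104 mm apart (each up to 8 mm off along the row and 12 mm across it). Its colour says nothing about what goes on it. Origin: centre of its underside, which lies on the board 12 mm above the table; its top is 16 mm above the table
- board: flat bamboo board under the four coasters, 440 mm long (its y axis, along the row), 140 mm wide (its x axis) and 12 mm thick, fixed to the table. Origin: centre of its underside, at table height; y points along the row, roughly to the robot's left. The coasters lie near y = -156, -52, 52 and 156 mm
- clock: white twin-bell alarm clock with two steel bells and a carrying handle on top, about 90 mm wide, 50 mm deep and 131 mm tall; it stands loose on the table just past one end of the board, about 285 mm from the board's centre in line with the row (a white mug stands past the other end). Origin: centre of its underside
Not all that is in view belongs to the job. Leave any purple or red look-alike of the candle_80 alone.

How it is judged:
By the outcome, as a careful person would: the job done as asked, in the order asked, and still so for the second after the job is handed in, with the robot touching nothing.
It also fails if it takes over 128 s, if anything falls off the work surface, if the arm or the gripper's body presses on something with over 40 N, if the wrist force passes 120 N, or if a joint passes its speed limit or range.

ROBOT

A 6-joint arm with a two-finger parallel gripper is mounted at the origin on the work surface. World frame = base frame: x ahead of the robot, y to its left, z up, the work surface at z = 0. Lengths are in m, angles in rad, forces in N, time in s.
With the tool pointing down it reaches from about 0.425 to 0.95 m from the base axis. Payload 3.5 kg.
Tool frame: the origin (TCP) lies at the very end of the fingers, on their centre line; the grasp point (between the pads) lies 19 mm behind it; z points along the fingers, y is the line along which they close (so a half turn about z gives the same grasp; the last joint's range is limited). The gripper opens to 85 mm and grips with 20 to 120 N. Pads are 22 mm wide; open, the fingers measure 114 mm over their backs; the gripper's body (76 mm by 85 mm) begins 54 mm behind the grasp point. The pads swing forward as they close: fully open they stand 13 mm farther back than shut.
Start: joints at [1.036, 0.286, 1.577, -0, 1.279, -0.15], TCP at [0.253, 0.626, 0.198] pointing down, gripper open.
Joint ranges: [-2.77, 2.77], [-0.9, 2.22], [0.21, 2.48], [-1.53, 4.67], [0.24, 2.81], [-2.84, 2.84]. Speed limits (rad/s): [2.79, 2.79, 3.14, 3.14, 3.14, 3.14].

INTERFACE

Orientations are given as a unit quaternion [x, y, z, w].
In Python, from workcell import r gives the robot as it stands.
- The arm moves only by the tool send_rows, never from a script. Its argument "motion" is a list of rows, each a list of 7 numbers: the shift along the tool's x, y, z scaled (see below), then the turn, a rotation vector about the tool's x, y, z scaled (see below), then the closure, from 0 (fully open) to 1 (shut). In form: [[tx, ty, tz, ax, ay, az, fingers], ...]. A call has 1 to 12 rows; each row shifts and turns the commanded pose from where the row before left it, along the tool's axes as they then stand; what a row does not reach is not made up. The controller multiplies each number of a shift by 40 mm and each number of a turn by 4 degrees. A row lasts 1/12 s, in which the tool goes at most 41.7 mm and 7.16 degrees, less where a joint would pass 70% of its speed; a pose out of reach is approached as far as the arm can. A call with a number of a shift or a turn outside -1 to 1 is refused whole. A call with a gripper value outside its range is refused whole. The fingers move at their own pace and stop on an object; "squeeze" is the grip in N (left out, the last holds). Time passes only in rows, so rows that do not move let the fingers close. It gives the time, the measured TCP pose, the force, the opening and the grip force at its end, in the units of the state.
- r.get_obs(): the state, without advancing time (a new reading comes with each control period).
- r.read_camera(name): name is "side" or "top"; returns a dict with "image" (400x640x3 uint8, red, green, blue), "fov_y" (degrees; the focal length in pixels is half the picture's height over the tangent of half this angle, whatever the lens; pixels are square), "cx", "cy" (the principal point, pixels), "distortion" ([k1, k2, p1, p2, k3] as OpenCV has them; the pictures are not rectified), "pose" (4x4, takes a point from camera to world coordinates). Camera axes: x right, y down, z forward; pixel columns grow to the right and rows downward; lengths in m; the calibration is good to about 2 mm. A picture is of the moment at which its call begins. There is no depth.
- r.close_job(): hands the job in; it is judged then, once.
The state is a dict: "time": time; "joints": joint angles; "qd": joint speeds; "tau": joint torques, N m; "eef_pos": TCP position; "tool_rot": TCP orientation; "ft_force": force on the tool from outside, world axes, zero at the start; "moment": the same for the moment, N m; "gripper_width": finger opening in m; "gripper_force": force on a finger pad.
Only numpy, scipy, OpenCV 4.12 (cv2) and the standard library are available. Lean on these libraries where they do the work, as an engineer would, in place of code of your own. Each camera call takes 0.05 s, during which the arm holds its last target. There are 200 camera calls.

## Working session

There is one attempt and no reset: what is moved stays moved. The work goes in short steps, Python scripts to look and compute and a tool call to move; the robot and the scene stay as the last step left them, time stands still between calls to the robot, and variables do not carry over. Pictures are saved under pics/ and viewed, at most 14 in all, crops included, and the job is handed in when it is done.

Besides the shell and the picture viewer there is one more tool, called after ">>>" as name(argument=value, ...) on one line, values as JSON. send_rows: Moves the arm, as the interface text tells. Its arguments: {"type":"object","properties":{"motion":{"type":"array","items":{"type":"array","items":{"type":"number"}}},"squeeze":{"type":"number"}},"required":["motion"]}

```bash
mkdir -p pics
python3 - <<'E'
from workcell import r
import cv2,numpy as np
for n in("side","top"):
    c=r.read_camera(n); cv2.imwrite(f"pics/{n}0.png",c["image"][:,:,::-1])
    print(n,c["fov_y"],c["cx"],c["cy"],c["distortion"]);print(np.round(c["pose"],4))
o=r.get_obs();print(o)
E
```

```text
side 51.14287065776287 323.4457231832321 208.27041998343134 [-0.09251064  0.          0.          0.          0.        ]
[[ 0.768  -0.3288  0.5496 -0.0447]
 [-0.6402 -0.4174  0.645  -0.607 ]
 [ 0.0173 -0.8472 -0.531   0.5849]
 [ 0.      0.      0.      1.    ]]
top 56.33622094158911 323.4567264034842 205.11375017842448 [-0.01627113  0.          0.          0.          0.        ]
[[ 1.810e-02 -9.795e-01  2.006e-01  3.680e-01]
 [-9.998e-01 -1.860e-02 -3.000e-04  5.960e-02]
 [ 4.000e-03 -2.006e-01 -9.797e-01  8.791e-01]
 [ 0.000e+00  0.000e+00  0.000e+00  1.000e+00]]
{'time': 0.1, 'joints': array([ 1.03600871e+00,  2.87098390e-01,  1.57803738e+00,  4.57852794e-05,
        1.27861835e+00, -1.49992242e-01]), 'qd': array([-0.0009769 ,  0.00067412, -0.00449432,  0.00133197,  0.00140561,
       -0.00102025]), 'tau': array([ 9.48250381e-04, -4.07299054e+01, -2.93700063e+01, -1.29518821e-04,
        3.41909312e-03, -1.25403201e-05]), 'eef_pos': array([0.25298527, 0.62507576, 0.1968677 ]), 'tool_rot': array([ 1.91219275e-01,  9.81546749e-01, -1.01064278e-03, -3.83487273e-04]), 'ft_force': array([-1.195445  , -0.41122929, -1.52708659]), 'moment': array([-0.01343354,  0.00960373, -0.05413359]), 'gripper_force': 0.0, 'gripper_width': 0.08511969878761946}
```

View pics/top0.png

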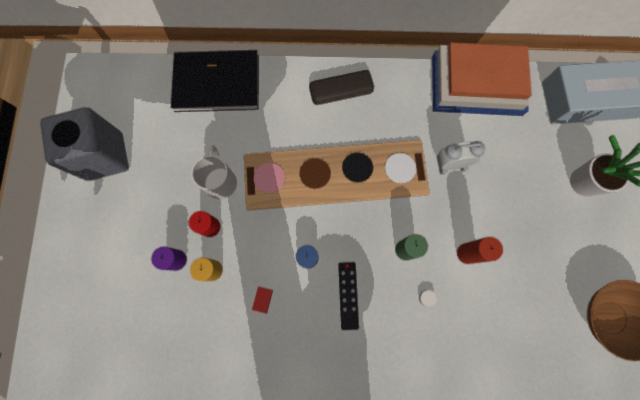

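View pics/side0.png

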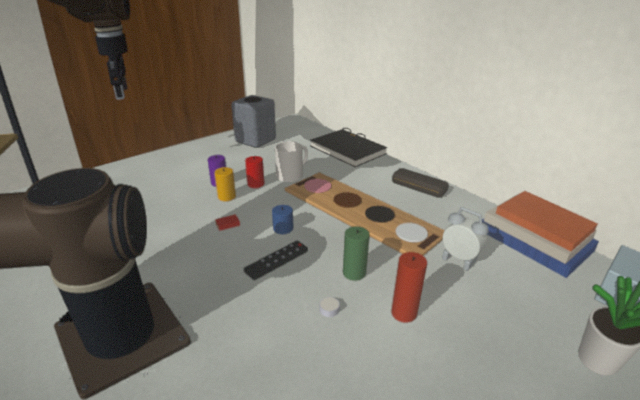

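The top view shows the clock at (463,155), at the white coaster's end, and the mug at (211,175), at the pink end. So red goes to white (401,168), green to charcoal (358,167), yellow to brown (315,173) and blue to pink (268,178). Candles are at red (483,250), green (411,247), blue (307,257) and yellow (205,270). The look-alikes are purple (168,258) and bright red (204,224). I'll enlarge to read the pixels more closely.

Run:
```python
import cv2
t=cv2.imread("pics/top0.png");s=cv2.imread("pics/side0.png")
def crop(im,x,y,w,h,k,n):
    c=cv2.resize(im[y:y+h,x:x+w],None,fx=k,fy=k,interpolation=cv2.INTER_CUBIC)
    for i in range(0,w,20):
        cv2.line(c,(i*k,0),(i*k,6),(255,0,255),1);cv2.putText(c,str(x+i),(i*k,18),0,.35,(255,0,255),1)
    for j in range(0,h,20):
        cv2.line(c,(0,j*k),(6,j*k),(255,0,255),1);cv2.putText(c,str(y+j),(8,j*k+4),0,.35,(255,0,255),1)
    cv2.imwrite(f"pics/{n}.png",c)
crop(t,140,130,200,160,4,"c1");crop(t,300,130,210,150,4,"c2") if 0 else crop(t,310,130,200,150,4,"c2")
crop(s,200,140,250,190,3,"c3")
```

```text
(no output)
```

View pics/c1.png

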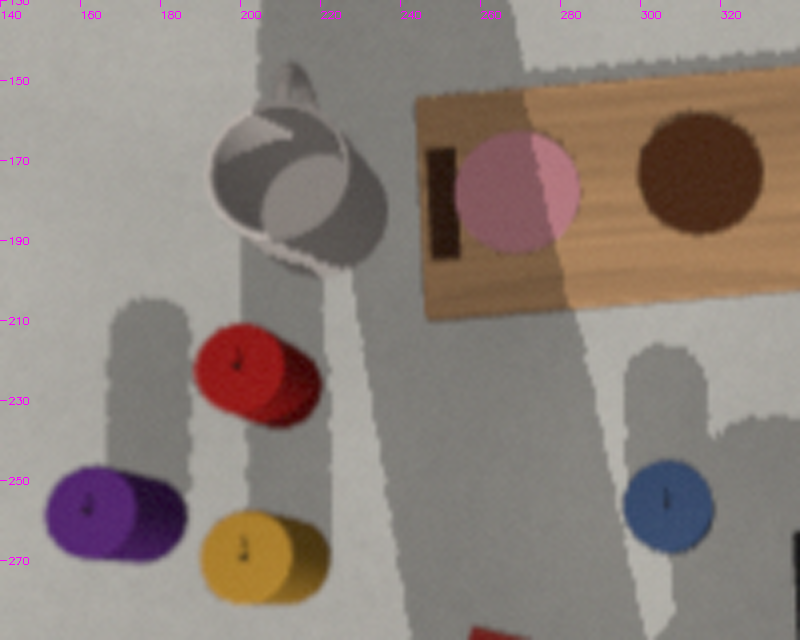

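View pics/c2.png

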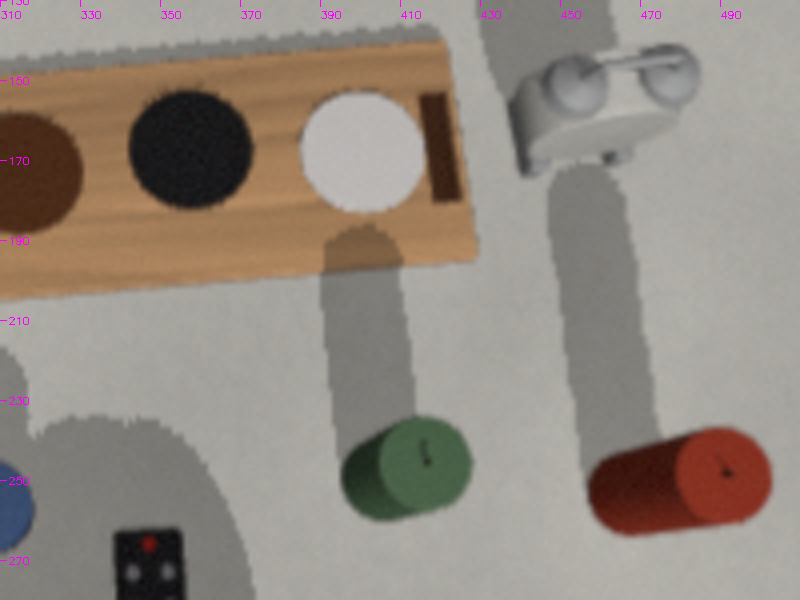

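View pics/c3.png

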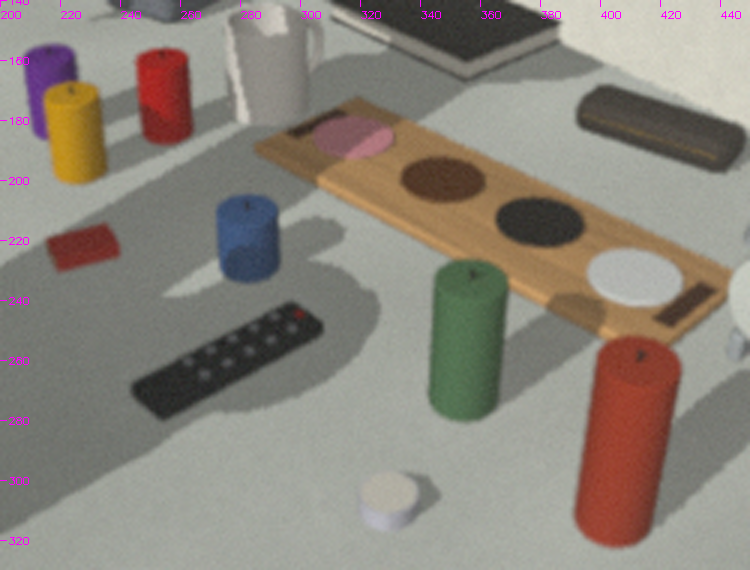

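Crops read, top view centres in px: yellow top (201,269), blue (306.3,256), green (415.6,245.3), red (490.3,248), pink (268.5,177), brown (314.3,172.5), charcoal (357,167), white (400,167). In the side view: yellow (224,171.7), blue (282,210), green (356.7,233), red (412.3,260), pink (317.7,185.3), brown (347.3,199.5), charcoal (379.7,213.7), white (411.3,232). I'll triangulate from these.

```bash
cat > h.py <<'E'
import numpy as np,cv2
def K(c):
    f=200/np.tan(np.radians(c["fov_y"])/2);return np.array([[f,0,c["cx"]],[0,f,c["cy"]],[0,0,1]])
def ray(c,p):
    u=cv2.undistortPoints(np.float64([[p]]),K(c),np.array(c["distortion"]))[0,0]
    T=np.array(c["pose"]);d=T[:3,:3]@[u[0],u[1],1];return T[:3,3],d
def atz(c,p,z):
    o,d=ray(c,p);return (o+d*(z-o[2])/d[2])[:2]
def tri(cs,ps):
    A=[];b=[]
    for c,p in zip(cs,ps):
        o,d=ray(c,p);d=d/np.linalg.norm(d);M=np.eye(3)-np.outer(d,d);A.append(M);b.append(M@o)
    return np.linalg.lstsq(np.vstack(A),np.hstack(b),rcond=None)[0]
E
python3 - <<'E'
from h import *
from workcell import r
s=r.read_camera("side");t=r.read_camera("top")
P=dict(red=((490.3,248),(412.3,260),.13),green=((415.6,245.3),(356.7,233),.105),yellow=((201,269),(224,171.7),.08),blue=((306.3,256),(282,210),.055),
white=((400,167.2),(411.3,232),.016),char=((357,167),(379.7,213.7),.016),brown=((314.3,172.6),(347.3,199.5),.016),pink=((268.5,177.1),(317.7,185.3),.016))
P["lookred"]=((199.2,221.8),(254.3,157.5),.08);P["purple"]=((162.3,257.6),(216.3,157.5),.08)
for n,(a,b,z) in P.items(): print(n,"tri",tri((t,s),(a,b)).round(4),"top@z",atz(t,a,z).round(4),"side@z",atz(s,b,z).round(4))
print("clock", atz(t,(463,155),.12),"mugrim",atz(t,(210,174),.09), "cap",atz(t,(428,298),.02),"remote",atz(t,(347,265),.02))
for q in[(243.75,154.6),(246.75,209.8),(420.6,140.6),(429,195)]:print(atz(t,q,.012).round(3))
E
```

```text
red tri [ 0.44   -0.2782  0.1289] top@z [ 0.4398 -0.2776] side@z [ 0.4389 -0.279 ]
green tri [ 0.4457 -0.134   0.1034] top@z [ 0.4451 -0.1333] side@z [ 0.4446 -0.1358]
yellow tri [0.3902 0.316  0.0762] top@z [0.3891 0.3155] side@z [0.3879 0.3083]
blue tri [0.423  0.0946 0.0528] top@z [0.4223 0.0949] side@z [0.4216 0.0914]
white tri [ 0.6428 -0.1244  0.0134] top@z [ 0.6417 -0.1236] side@z [ 0.64   -0.1267]
char tri [ 0.6417 -0.0206  0.0131] top@z [ 0.6401 -0.0198] side@z [ 0.6391 -0.0238]
brown tri [0.6254 0.0826 0.0126] top@z [0.6241 0.0828] side@z [0.6219 0.0784]
pink tri [0.6123 0.1924 0.0126] top@z [0.6108 0.1922] side@z [0.6091 0.1873]
lookred tri [0.4903 0.3251 0.0851] top@z [0.4897 0.3277] side@z [0.4971 0.3336]
purple tri [0.4118 0.3993 0.0807] top@z [0.4113 0.3999] side@z [0.4129 0.4002]
clock [ 0.63871742 -0.23752238] mugrim [0.59459342 0.30963197] cap [ 0.33590681 -0.17879648] remote [0.40592801 0.00328399]
[0.668 0.256]
[0.531 0.24 ]
[ 0.712 -0.177]
[ 0.575 -0.192]
```

Triangulated heights match the text to about 3 mm, and positions agree to a few mm. First move: turn the tool 68° so tool x = world y, tool y = world x and tool z = down. Then go to the yellow candle.

>>> send_rows(motion=[[0,0,0,0,0,1,0],[0,0,0,0,0,1,0],[0,0,0,0,0,1,0],[0,0,0,0,0,1,0],[0,0,0,0,0,1,0],[0,0,0,0,0,1,0],[0,0,0,0,0,1,0],[0,0,0,0,0,1,0],[0,0,0,0,0,1,0],[0,0,0,0,0,1,0],[0,0,0,0,0,1,0],[0,0,0,0,0,1,0]], squeeze=40)

```text
time: 1.2
eef_pos: [0.2532, 0.6255, 0.1977]
tool_rot: [0.575, 0.818, -0.0, 0.0]
ft_force: [1.6, -0.8, 0.4]
gripper_width: 0.0855
gripper_force: 0.0
```

>>> send_rows(motion=[[0,0,0,0,0,1,0],[0,0,0,0,0,1,0],[0,0,0,0,0,1,0],[0,0,0,0,0,1,0],[0,0,0,0,0,1,0],[0,0,0,0,0,0,0],[0,0,0,0,0,0,0]])

```text
time: 1.78
eef_pos: [0.2532, 0.6255, 0.1978]
tool_rot: [0.707, 0.707, -0.0, 0.0]
ft_force: [-0.8, -0.6, -0.1]
gripper_width: 0.0856
gripper_force: 0.0
```

>>> send_rows(motion=[[-0.78,0.34,0,0,0,0,0],[-0.78,0.34,0,0,0,0,0],[-0.78,0.34,0,0,0,0,0],[-0.78,0.34,0,0,0,0,0],[-0.78,0.34,0,0,0,0,0],[-0.78,0.34,0,0,0,0,0],[-0.78,0.34,0,0,0,0,0],[-0.78,0.34,0,0,0,0,0],[-0.78,0.34,0,0,0,0,0],[-0.78,0.34,0,0,0,0,0],[0,0,0,0,0,0,0],[0,0,0,0,0,0,0]])

```text
time: 2.78
eef_pos: [0.3898, 0.3123, 0.1983]
tool_rot: [0.708, 0.706, 0.0, -0.0]
ft_force: [0.1, -0.0, -0.2]
gripper_width: 0.0854
gripper_force: 0.0
```

>>> send_rows(motion=[[0.06,0,0.5,0,0,0,0],[0,0,0.5,0,0,0,0],[0,0,0.5,0,0,0,0],[0,0,0.5,0,0,0,0],[0,0,0.5,0,0,0,0],[0,0,0.5,0,0,0,0],[0,0,0.5,0,0,0,0],[0,0,0.4,0,0,0,0],[0,0,0.3,0,0,0,0],[0,0,0,0,0,0,0],[0,0,0,0,0,0,0]])

```text
time: 3.7
eef_pos: [0.3885, 0.3164, 0.0298]
tool_rot: [0.707, 0.707, -0.001, -0.0]
ft_force: [0.6, 0.3, -0.5]
gripper_width: 0.0855
gripper_force: 0.0
```

>>> send_rows(motion=[[0,0,0,0,0,0,0.3],[0,0,0,0,0,0,0.35],[0,0,0,0,0,0,0.4],[0,0,0,0,0,0,0.45],[0,0,0,0,0,0,0.5],[0,0,0,0,0,0,0.6],[0,0,0,0,0,0,0.7],[0,0,0,0,0,0,0.7],[0,0,0,0,0,0,0.7]])

```text
time: 4.45
eef_pos: [0.3902, 0.3166, 0.0317]
tool_rot: [0.707, 0.707, 0.001, 0.0]
ft_force: [-1.1, -0.3, 6.2]
gripper_width: 0.0478
gripper_force: 42.0
```

>>> send_rows(motion=[[0,0,-0.2,0,0,0,0.7],[0,0,-0.4,0,0,0,0.7],[0,0,-0.5,0,0,0,0.7],[0,0,-0.5,0,0,0,0.7],[0,0,-0.4,0,0,0,0.7],[-0.2,0.2,0,0,0,0,0.7],[-0.39,0.39,0,0,0,0,0.7],[-0.39,0.39,0,0,0,0,0.7],[-0.39,0.39,0,0,0,0,0.7]])

```text
time: 5.2
eef_pos: [0.4439, 0.2596, 0.109]
tool_rot: [0.707, 0.707, -0.001, -0.0]
ft_force: [-0.1, 0.3, -1.2]
gripper_width: 0.0479
gripper_force: 41.6
```

>>> send_rows(motion=[[-0.39,0.39,0,0,0,0,0.7],[-0.39,0.39,0,0,0,0,0.7],[-0.39,0.39,0,0,0,0,0.7],[-0.39,0.39,0,0,0,0,0.7],[-0.39,0.39,0,0,0,0,0.7],[-0.39,0.39,0,0,0,0,0.7],[-0.39,0.39,0,0,0,0,0.7],[-0.39,0.39,0,0,0,0,0.7],[-0.39,0.39,0,0,0,0,0.7],[-0.39,0.39,0,0,0,0,0.7],[-0.39,0.39,0,0,0,0,0.7],[-0.18,0.18,0,0,0,0,0.7]])

```text
time: 6.2
eef_pos: [0.6234, 0.0792, 0.1085]
tool_rot: [0.708, 0.706, -0.001, -0.0]
ft_force: [-0.2, 0.1, -1.5]
gripper_width: 0.0478
gripper_force: 41.6
```

>>> send_rows(motion=[[0,0,0,0,0,0,0.7],[0,0,0,0,0,0,0.7]])

```text
time: 6.37
eef_pos: [0.6217, 0.0817, 0.1089]
tool_rot: [0.708, 0.706, -0.001, -0.001]
ft_force: [0.2, 1.5, -1.0]
gripper_width: 0.048
gripper_force: 41.6
```

```bash
cat >> h.py <<'E'
def crop(im,x,y,w,h,k):
    c=cv2.resize(im[y:y+h,x:x+w,::-1],None,fx=k,fy=k,interpolation=cv2.INTER_CUBIC)
    for i in range(0,w,10):
        cv2.line(c,(i*k,0),(i*k,6),(255,0,255),1);cv2.putText(c,str(x+i),(i*k,16),0,.3,(255,0,255),1)
    for j in range(0,h,10):
        cv2.line(c,(0,j*k),(6,j*k),(255,0,255),1);cv2.putText(c,str(y+j),(8,j*k+4),0,.3,(255,0,255),1)
    return c
E
python3 - <<'E'
from h import *
from workcell import r
E=[]
t=r.read_camera("top");
for _ in range(10): E.append(r.get_obs()["eef_pos"]);s=r.read_camera("side")
print(np.mean(E,0),np.std(E,0))
cv2.imwrite("pics/y1.png",np.hstack([crop(t["image"],260,110,80,100,5),crop(s["image"],310,120,80,100,5)]))
E
```

```text
[0.62181986 0.08280019 0.10993197] [0.00038751 0.00022565 0.00041592]
```

View pics/y1.png

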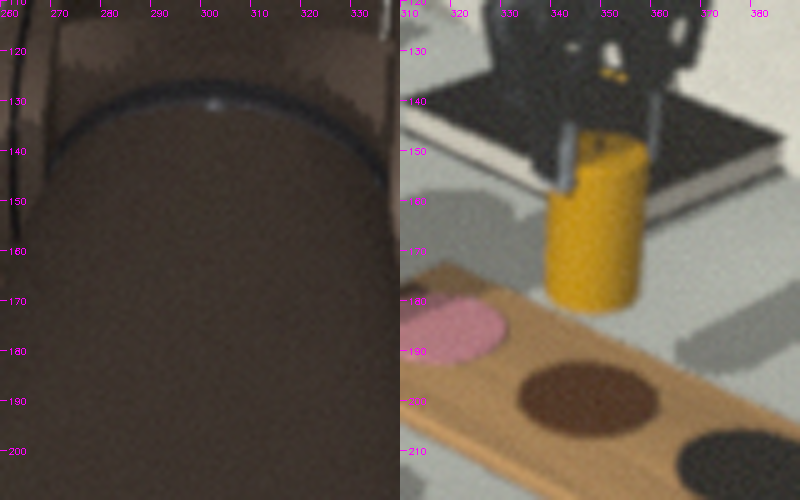

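The side view shows yellow held upright in the gripper. Its bottom edge is at row ~182.3, from column 339 to 358, above the brown coaster at (347.3,199.5). The arm hides everything in the top view.

Run:
```python
from h import *
from workcell import r
s=r.read_camera("side")
print(atz(s,(348.4,177),.079),atz(s,(347.3,199.5),.016),atz(s,(349.7,149.3),.159))
```

```text
[0.62757968 0.08477906] [0.62191137 0.07844672] [0.62436986 0.08218516]
```

>>> send_rows(motion=[[-0.03,0.05,0.2,0,0,0,0.7],[0,0,0.3,0,0,0,0.7],[0,0,0.3,0,0,0,0.7],[0,0,0.3,0,0,0,0.7],[0,0,0.2,0,0,0,0.7],[0,0,0.12,0,0,0,0.7],[0,0,0.06,0,0,0,0.7],[0,0,0.03,0,0,0,0.7],[0,0,0,0,0,0,0.7]])

```text
time: 7.72
eef_pos: [0.6247, 0.0809, 0.0498]
tool_rot: [0.707, 0.707, 0.0, 0.0]
ft_force: [0.0, -0.3, -0.6]
gripper_width: 0.0482
gripper_force: 41.6
```

>>> send_rows(motion=[[0,0,0.03,0,0,0,0.7],[0,0,0,0,0,0,0.7]])

```text
time: 7.88
eef_pos: [0.625, 0.0809, 0.0492]
tool_rot: [0.707, 0.707, 0.0, 0.0]
ft_force: [0.1, 0.7, -0.7]
gripper_width: 0.048
gripper_force: 41.6
```

>>> send_rows(motion=[[0,0,0.03,0,0,0,0.7],[0,0,0,0,0,0,0.7]])

```text
time: 8.05
eef_pos: [0.6249, 0.0809, 0.0478]
tool_rot: [0.707, 0.707, 0.0, 0.0]
ft_force: [-0.0, 0.5, -0.5]
gripper_width: 0.0478
gripper_force: 41.6
```

>>> send_rows(motion=[[0,0,0.03,0,0,0,0.7],[0,0,0,0,0,0,0.7]])

```text
time: 8.22
eef_pos: [0.6251, 0.0809, 0.0478]
tool_rot: [0.707, 0.707, 0.0, 0.0]
ft_force: [-1.8, -0.0, 4.5]
gripper_width: 0.048
gripper_force: 42.1
```

>>> send_rows(motion=[[0,0,0,0,0,0,0.4],[0,0,0,0,0,0,0.3],[0,0,0,0,0,0,0.15],[0,0,0,0,0,0,0],[0,0,0,0,0,0,0],[0,0,-0.2,0,0,0,0],[0,0,-0.3,0,0,0,0],[0,0,-0.6,0,0,0,0],[0,0,-0.8,0,0,0,0],[0,0,-0.8,0,0,0,0],[0,0,-0.8,0,0,0,0]])

```text
time: 9.13
eef_pos: [0.6245, 0.081, 0.1889]
tool_rot: [0.707, 0.707, 0.0, 0.0]
ft_force: [1.6, -0.2, -0.4]
gripper_width: 0.0854
gripper_force: 0.0
```

>>> send_rows(motion=[[0,-0.5,0,0,0,0,0],[0,-0.5,0,0,0,0,0],[0,-0.5,0,0,0,0,0],[0.1,-0.5,0,0,0,0,0],[0.1,-0.5,0,0,0,0,0],[0.1,-0.5,0,0,0,0,0],[0,-0.5,0,0,0,0,0],[0,-0.5,0,0,0,0,0],[0,-0.5,0,0,0,0,0],[0,-0.5,0,0,0,0,0],[0,0,0,0,0,0,0],[0,0,0,0,0,0,0]])

```text
time: 10.13
eef_pos: [0.4248, 0.0932, 0.1875]
tool_rot: [0.707, 0.707, 0.001, 0.001]
ft_force: [-0.7, -0.6, 0.6]
gripper_width: 0.0855
gripper_force: 0.0
```

Run:
```python
from h import *
from workcell import r
t=r.read_camera("top");s=r.read_camera("side")
cv2.imwrite("pics/y2.png",np.hstack([crop(t["image"],270,130,80,100,5),crop(s["image"],310,140,80,100,5)]))
```

```text
(no output)
```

View pics/y2.png

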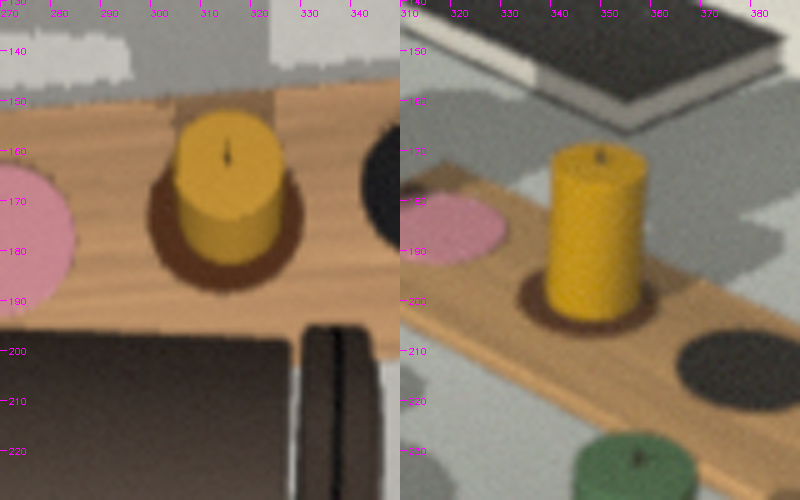

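Yellow stands upright and centred on the brown coaster: its base spans columns 306.5–324.5 and the coaster's centre is at 315.1. Next is blue.

>>> send_rows(motion=[[0.02,-0.05,0.5,0,0,0,0],[0,0,0.5,0,0,0,0],[0,0,0.5,0,0,0,0],[0,0,0.5,0,0,0,0],[0,0,0.5,0,0,0,0],[0,0,0.5,0,0,0,0],[0,0,0.5,0,0,0,0],[0,0,0.4,0,0,0,0],[0,0,0.3,0,0,0,0],[0,0,0.17,0,0,0,0],[0,0,0,0,0,0,0],[0,0,0,0,0,0,0]])

```text
time: 11.23
eef_pos: [0.4232, 0.0938, 0.0115]
tool_rot: [0.707, 0.707, -0.0, -0.0]
ft_force: [0.1, -0.7, 0.2]
gripper_width: 0.0852
gripper_force: 0.0
```

>>> send_rows(motion=[[0,0,0,0,0,0,0.3],[0,0,0,0,0,0,0.35],[0,0,0,0,0,0,0.4],[0,0,0,0,0,0,0.45],[0,0,0,0,0,0,0.5],[0,0,0,0,0,0,0.6],[0,0,0,0,0,0,0.7],[0,0,0,0,0,0,0.7],[0,0,0,0,0,0,0.7]])

```text
time: 11.98
eef_pos: [0.4235, 0.0939, 0.0127]
tool_rot: [0.707, 0.707, 0.001, 0.001]
ft_force: [-2.0, 0.1, 4.9]
gripper_width: 0.0472
gripper_force: 40.3
```

>>> send_rows(motion=[[0,0,-0.2,0,0,0,0.7],[0,0,-0.4,0,0,0,0.7],[0,0,-0.5,0,0,0,0.7],[0,0,-0.5,0,0,0,0.7],[0,0,-0.4,0,0,0,0.7],[0.2,0.2,0,0,0,0,0.7],[0.4,0.39,0,0,0,0,0.7],[0.4,0.39,0,0,0,0,0.7],[0.4,0.39,0,0,0,0,0.7]])

```text
time: 12.73
eef_pos: [0.4778, 0.1509, 0.0908]
tool_rot: [0.708, 0.707, 0.0, -0.0]
ft_force: [-0.4, -0.7, -0.8]
gripper_width: 0.0472
gripper_force: 41.4
```

>>> send_rows(motion=[[0.4,0.39,0,0,0,0,0.7],[0.4,0.39,0,0,0,0,0.7],[0.24,0.39,0,0,0,0,0.7],[0,0.39,0,0,0,0,0.7],[0,0.39,0,0,0,0,0.7],[0,0.39,0,0,0,0,0.7],[0,0.39,0,0,0,0,0.7],[0,0.39,0,0,0,0,0.7],[0,0.2,0,0,0,0,0.7],[0,0,0,0,0,0,0.7],[0,0,0,0,0,0,0.7]])

```text
time: 13.65
eef_pos: [0.6096, 0.1916, 0.0903]
tool_rot: [0.707, 0.707, -0.001, -0.001]
ft_force: [0.5, -0.1, -1.9]
gripper_width: 0.0474
gripper_force: 41.4
```

>>> send_rows(motion=[[0,0,0.2,0,0,0,0.7],[0,0,0.3,0,0,0,0.7],[0,0,0.3,0,0,0,0.7],[0,0,0.3,0,0,0,0.7],[0,0,0.2,0,0,0,0.7],[0,0,0.12,0,0,0,0.7],[0,0,0.06,0,0,0,0.7],[0,0,0.03,0,0,0,0.7],[0,0,0,0,0,0,0.7],[0,0,0,0,0,0,0.7]])

```text
time: 14.48
eef_pos: [0.6108, 0.1914, 0.0316]
tool_rot: [0.707, 0.707, 0.001, 0.0]
ft_force: [-0.2, -0.7, -1.0]
gripper_width: 0.047
gripper_force: 41.4
```

>>> send_rows(motion=[[0,0,0.03,0,0,0,0.7],[0,0,0,0,0,0,0.7]])

```text
time: 14.65
eef_pos: [0.6105, 0.1914, 0.0302]
tool_rot: [0.707, 0.707, 0.0, 0.0]
ft_force: [-0.4, 0.5, -1.3]
gripper_width: 0.0475
gripper_force: 41.4
```

>>> send_rows(motion=[[0,0,0.03,0,0,0,0.7],[0,0,0,0,0,0,0.7]])

```text
time: 14.82
eef_pos: [0.6106, 0.1914, 0.0289]
tool_rot: [0.707, 0.707, 0.0, 0.0]
ft_force: [-0.4, 0.1, 0.0]
gripper_width: 0.0469
gripper_force: 41.5
```

>>> send_rows(motion=[[0,0,0.02,0,0,0,0.7],[0,0,0,0,0,0,0.7]])

```text
time: 14.98
eef_pos: [0.6106, 0.1914, 0.0288]
tool_rot: [0.707, 0.707, 0.0, 0.0]
ft_force: [-1.5, -0.3, 4.8]
gripper_width: 0.0473
gripper_force: 42.0
```

>>> send_rows(motion=[[0,0,0,0,0,0,0.4],[0,0,0,0,0,0,0.3],[0,0,0,0,0,0,0.15],[0,0,0,0,0,0,0],[0,0,0,0,0,0,0],[0,0,-0.2,0,0,0,0],[0,0,-0.4,0,0,0,0],[0,0,-0.8,0,0,0,0],[0,0,-0.9,0,0,0,0],[0,0,-0.9,0,0,0,0],[0,0,-0.9,0,0,0,0]])

```text
time: 15.9
eef_pos: [0.6099, 0.1913, 0.1939]
tool_rot: [0.707, 0.707, 0.0, 0.0]
ft_force: [0.0, -0.4, 0.6]
gripper_width: 0.0855
gripper_force: 0.0
```

>>> send_rows(motion=[[-0.81,-0.415,0,0,0,0,0],[-0.81,-0.415,0,0,0,0,0],[-0.81,-0.415,0,0,0,0,0],[-0.81,-0.415,0,0,0,0,0],[-0.81,-0.415,0,0,0,0,0],[-0.81,-0.415,0,0,0,0,0],[-0.81,-0.415,0,0,0,0,0],[-0.81,-0.415,0,0,0,0,0],[-0.81,-0.415,0,0,0,0,0],[-0.81,-0.415,0,0,0,0,0],[0,0,0,0,0,0,0],[0,0,0,0,0,0,0]])

```text
time: 16.9
eef_pos: [0.4434, -0.134, 0.1925]
tool_rot: [0.709, 0.705, 0.0, 0.001]
ft_force: [0.4, -0.7, 0.7]
gripper_width: 0.0855
gripper_force: 0.0
```

>>> send_rows(motion=[[0,0.02,0.4,0,0,0,0],[0,0,0.5,0,0,0,0],[0,0,0.5,0,0,0,0],[0,0,0.5,0,0,0,0],[0,0,0.5,0,0,0,0],[0,0,0.5,0,0,0,0],[0,0,0.33,0,0,0,0],[0,0,0.2,0,0,0,0],[0,0,0,0,0,0,0],[0,0,0,0,0,0,0]])

```text
time: 17.73
eef_pos: [0.4452, -0.1319, 0.0548]
tool_rot: [0.707, 0.707, 0.0, -0.0]
ft_force: [0.7, 0.1, 0.7]
gripper_width: 0.0853
gripper_force: 0.0
```

>>> send_rows(motion=[[0,0,0,0,0,0,0.3],[0,0,0,0,0,0,0.35],[0,0,0,0,0,0,0.4],[0,0,0,0,0,0,0.45],[0,0,0,0,0,0,0.5],[0,0,0,0,0,0,0.6],[0,0,0,0,0,0,0.7],[0,0,0,0,0,0,0.7],[0,0,0,0,0,0,0.7]])

```text
time: 18.48
eef_pos: [0.4457, -0.1331, 0.056]
tool_rot: [0.707, 0.707, 0.0, 0.001]
ft_force: [-0.8, 0.8, 5.4]
gripper_width: 0.0477
gripper_force: 40.9
```

>>> send_rows(motion=[[0,0,-0.2,0,0,0,0.7],[0,0,-0.4,0,0,0,0.7],[0,0,-0.5,0,0,0,0.7],[0,0,-0.5,0,0,0,0.7],[0,0,-0.4,0,0,0,0.7],[0.2,0.29,0,0,0,0,0.7],[0.4,0.39,0,0,0,0,0.7],[0.4,0.39,0,0,0,0,0.7],[0.4,0.39,0,0,0,0,0.7]])

```text
time: 19.23
eef_pos: [0.503, -0.0758, 0.1342]
tool_rot: [0.708, 0.707, -0.0, -0.0]
ft_force: [0.1, 0.8, -0.8]
gripper_width: 0.0483
gripper_force: 42.0
```

>>> send_rows(motion=[[0.4,0.39,0,0,0,0,0.7],[0.4,0.39,0,0,0,0,0.7],[0.4,0.39,0,0,0,0,0.7],[0.2,0.39,0,0,0,0,0.7],[0,0.39,0,0,0,0,0.7],[0,0.39,0,0,0,0,0.7],[0,0.39,0,0,0,0,0.7],[0,0.39,0,0,0,0,0.7],[0,0.29,0,0,0,0,0.7],[0,0,0,0,0,0,0.7],[0,0,0,0,0,0,0.7]])

```text
time: 20.15
eef_pos: [0.6389, -0.0206, 0.1336]
tool_rot: [0.707, 0.707, -0.001, -0.001]
ft_force: [-0.5, 0.4, -1.7]
gripper_width: 0.0483
gripper_force: 42.1
```

>>> send_rows(motion=[[0,0,0.2,0,0,0,0.7],[0,0,0.3,0,0,0,0.7],[0,0,0.3,0,0,0,0.7],[0,0,0.3,0,0,0,0.7],[0,0,0.2,0,0,0,0.7],[0,0,0.12,0,0,0,0.7],[0,0,0.06,0,0,0,0.7],[0,0,0.03,0,0,0,0.7],[0,0,0,0,0,0,0.7],[0,0,0,0,0,0,0.7]])

```text
time: 20.98
eef_pos: [0.6402, -0.0208, 0.0748]
tool_rot: [0.707, 0.707, 0.0, 0.001]
ft_force: [0.2, 0.5, -1.0]
gripper_width: 0.0484
gripper_force: 42.1
```

>>> send_rows(motion=[[0,0,0.03,0,0,0,0.7],[0,0,0,0,0,0,0.7]])

```text
time: 21.15
eef_pos: [0.6399, -0.0207, 0.0734]
tool_rot: [0.707, 0.707, 0.0, 0.0]
ft_force: [-0.8, -0.0, -2.4]
gripper_width: 0.048
gripper_force: 42.1
```

>>> send_rows(motion=[[0,0,0.03,0,0,0,0.7],[0,0,0,0,0,0,0.7]])

```text
time: 21.32
eef_pos: [0.64, -0.0207, 0.0722]
tool_rot: [0.707, 0.707, 0.0, 0.0]
ft_force: [0.4, 0.0, -1.0]
gripper_width: 0.0481
gripper_force: 42.2
```

>>> send_rows(motion=[[0,0,0.03,0,0,0,0.7],[0,0,0,0,0,0,0.7]])

```text
time: 21.48
eef_pos: [0.6402, -0.0207, 0.0721]
tool_rot: [0.707, 0.707, 0.0, 0.0]
ft_force: [-1.7, -0.4, 3.9]
gripper_width: 0.0479
gripper_force: 42.6
```

>>> send_rows(motion=[[0,0,0,0,0,0,0.4],[0,0,0,0,0,0,0.3],[0,0,0,0,0,0,0.15],[0,0,0,0,0,0,0],[0,0,0,0,0,0,0],[0,0,-0.2,0,0,0,0],[0,0,-0.4,0,0,0,0],[0,0,-0.8,0,0,0,0],[0,0,-0.9,0,0,0,0],[0,0,-0.9,0,0,0,0]])

```text
time: 22.32
eef_pos: [0.639, -0.0206, 0.1997]
tool_rot: [0.707, 0.707, -0.0, -0.001]
ft_force: [1.0, 0.7, -0.3]
gripper_width: 0.0854
gripper_force: 0.0
```

>>> send_rows(motion=[[-0.64,-0.5,0,0,0,0,0],[-0.64,-0.5,0,0,0,0,0],[-0.64,-0.5,0,0,0,0,0],[-0.64,-0.5,0,0,0,0,0],[-0.64,-0.5,0,0,0,0,0],[-0.64,-0.5,0,0,0,0,0],[-0.64,-0.5,0,0,0,0,0],[-0.64,-0.5,0,0,0,0,0],[-0.64,-0.5,0,0,0,0,0],[-0.64,-0.5,0,0,0,0,0],[0,0,0,0,0,0,0],[0,0,0,0,0,0,0]])

```text
time: 23.32
eef_pos: [0.4387, -0.2777, 0.1992]
tool_rot: [0.709, 0.706, 0.0, 0.0]
ft_force: [-0.5, 0.8, 0.1]
gripper_width: 0.0855
gripper_force: 0.0
```

>>> send_rows(motion=[[0,0,0.4,0,0,0,0],[0,0,0.5,0,0,0,0],[0,0,0.5,0,0,0,0],[0,0,0.5,0,0,0,0],[0,0,0.5,0,0,0,0],[0,0,0.38,0,0,0,0],[0,0,0.2,0,0,0,0],[0,0,0,0,0,0,0],[0,0,0,0,0,0,0]])

```text
time: 24.07
eef_pos: [0.44, -0.276, 0.0796]
tool_rot: [0.707, 0.707, 0.0, 0.0]
ft_force: [-0.3, -0.8, 0.1]
gripper_width: 0.0854
gripper_force: 0.0
```

>>> send_rows(motion=[[0,0,0,0,0,0,0.3],[0,0,0,0,0,0,0.35],[0,0,0,0,0,0,0.4],[0,0,0,0,0,0,0.45],[0,0,0,0,0,0,0.5],[0,0,0,0,0,0,0.6],[0,0,0,0,0,0,0.7],[0,0,0,0,0,0,0.7],[0,0,0,0,0,0,0.7]])

```text
time: 24.82
eef_pos: [0.4403, -0.2774, 0.081]
tool_rot: [0.707, 0.707, 0.0, 0.001]
ft_force: [-0.3, 1.0, 5.7]
gripper_width: 0.0479
gripper_force: 42.0
```

>>> send_rows(motion=[[0,0,-0.2,0,0,0,0.7],[0,0,-0.4,0,0,0,0.7],[0,0,-0.5,0,0,0,0.7],[0,0,-0.5,0,0,0,0.7],[0,0,-0.4,0,0,0,0.7],[0.22,0,0,0,0,0,0.7],[0.4,0.31,0,0,0,0,0.7],[0.4,0.4,0,0,0,0,0.7],[0.4,0.4,0,0,0,0,0.7]])

```text
time: 25.57
eef_pos: [0.483, -0.218, 0.1576]
tool_rot: [0.708, 0.706, -0.0, -0.002]
ft_force: [-0.1, -0.5, -1.9]
gripper_width: 0.0479
gripper_force: 41.9
```

>>> send_rows(motion=[[0.4,0.4,0,0,0,0,0.7],[0.4,0.4,0,0,0,0,0.7],[0.4,0.4,0,0,0,0,0.7],[0.4,0.4,0,0,0,0,0.7],[0.4,0.4,0,0,0,0,0.7],[0.4,0.4,0,0,0,0,0.7],[0,0.4,0,0,0,0,0.7],[0,0.4,0,0,0,0,0.7],[0,0.4,0,0,0,0,0.7],[0,0.31,0,0,0,0,0.7],[0,0,0,0,0,0,0.7],[0,0,0,0,0,0,0.7]])

```text
time: 26.57
eef_pos: [0.6392, -0.1229, 0.1572]
tool_rot: [0.707, 0.707, -0.001, -0.002]
ft_force: [1.4, 0.4, -1.9]
gripper_width: 0.0484
gripper_force: 42.1
```

>>> send_rows(motion=[[0,0,0.2,0,0,0,0.7],[0,0,0.3,0,0,0,0.7],[0,0,0.3,0,0,0,0.7],[0,0,0.3,0,0,0,0.7],[0,0,0.2,0,0,0,0.7],[0,0,0.12,0,0,0,0.7],[0,0,0.06,0,0,0,0.7],[0,0,0.03,0,0,0,0.7],[0,0,0,0,0,0,0.7],[0,0,0,0,0,0,0.7]])

```text
time: 27.4
eef_pos: [0.6409, -0.1241, 0.0997]
tool_rot: [0.707, 0.707, 0.0, 0.001]
ft_force: [0.2, 0.3, -2.6]
gripper_width: 0.0479
gripper_force: 42.1
```

>>> send_rows(motion=[[0,0,0.03,0,0,0,0.7],[0,0,0,0,0,0,0.7]])

```text
time: 27.57
eef_pos: [0.6406, -0.124, 0.0982]
tool_rot: [0.707, 0.707, 0.0, 0.0]
ft_force: [0.2, -0.4, -1.5]
gripper_width: 0.0481
gripper_force: 42.1
```

>>> send_rows(motion=[[0,0,0.03,0,0,0,0.7],[0,0,0,0,0,0,0.7]])

```text
time: 27.73
eef_pos: [0.6407, -0.1239, 0.0971]
tool_rot: [0.707, 0.707, 0.0, 0.0]
ft_force: [-1.1, 0.8, -0.8]
gripper_width: 0.0476
gripper_force: 42.2
```

>>> send_rows(motion=[[0,0,0.03,0,0,0,0.7],[0,0,0,0,0,0,0.7]])

```text
time: 27.9
eef_pos: [0.6409, -0.1241, 0.0971]
tool_rot: [0.707, 0.707, 0.0, 0.001]
ft_force: [-1.2, 0.8, 5.4]
gripper_width: 0.0481
gripper_force: 42.6
```

Contact. Release, go up and back off to look.

>>> send_rows(motion=[[0,0,0,0,0,0,0.4],[0,0,0,0,0,0,0.3],[0,0,0,0,0,0,0.15],[0,0,0,0,0,0,0],[0,0,0,0,0,0,0],[0,0,-0.2,0,0,0,0],[0,0,-0.4,0,0,0,0],[0,0,-0.8,0,0,0,0],[0,0,-0.9,0,0,0,0],[0,0,-0.9,0,0,0,0]])

```text
time: 28.73
eef_pos: [0.6398, -0.1237, 0.2245]
tool_rot: [0.707, 0.707, -0.0, -0.001]
ft_force: [1.1, -0.4, -0.2]
gripper_width: 0.0855
gripper_force: 0.0
```

>>> send_rows(motion=[[-0.6,-0.5,0,0,0,0,0],[-0.8,-0.5,0,0,0,0,0],[-0.8,-0.5,0,0,0,0,0],[-0.8,-0.5,0,0,0,0,0],[-0.8,-0.5,0,0,0,0,0],[-0.8,-0.5,0,0,0,0,0],[-0.8,0,0,0,0,0,0],[-0.8,0,0,0,0,0,0],[0,0,0,0,0,0,0],[0,0,0,0,0,0,0]])

```text
time: 29.57
eef_pos: [0.5196, -0.3733, 0.2236]
tool_rot: [0.708, 0.706, 0.0, 0.0]
ft_force: [0.5, -0.4, -0.8]
gripper_width: 0.0855
gripper_force: 0.0
```

Run:
```python
from h import *
from workcell import r
t=r.read_camera("top");s=r.read_camera("side")
cv2.imwrite("pics/f1.png",crop(t["image"],240,100,256,120,3));cv2.imwrite("pics/f2.png",crop(s["image"],280,130,210,150,3))
```

```text
(no output)
```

View pics/f1.png

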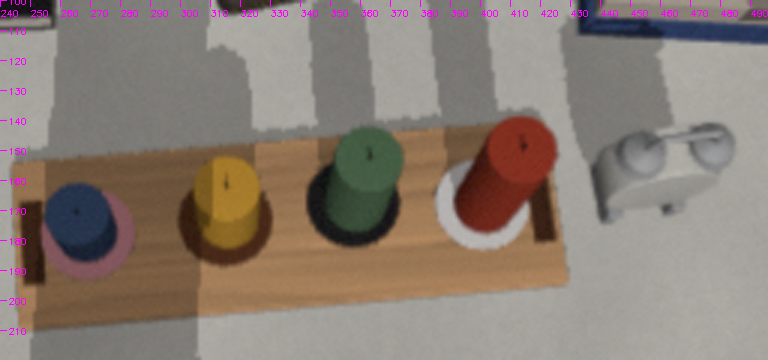

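View pics/f2.png

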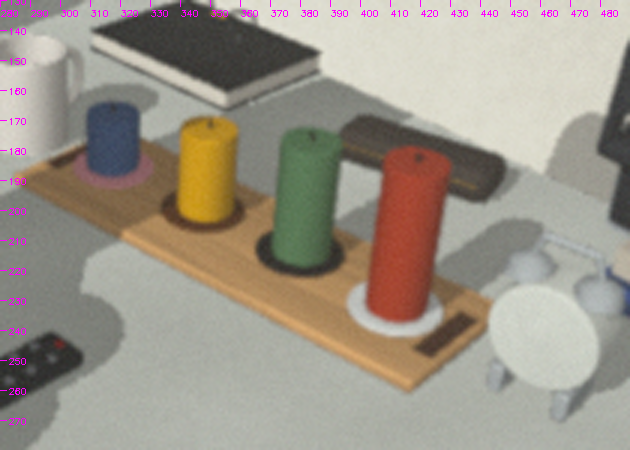

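All four candles stand upright in order from the clock: red, green, yellow, blue. The clock hasn't moved. In the top view the candle tops are at blue (265.3,170.3), yellow (315.7,162), green (362.7,152.4) and red (413.7,149.4). I'll check their centring against the coasters.

Run:
```python
from h import *
from workcell import r
t=r.read_camera("top")
for p,z,c in[((265.3,170.3),.071,(268.5,177.1)),((315.7,162),.096,(314.3,172.6)),((362.7,152.4),.121,(357,167)),((413.7,149.4),.146,(400,167.2))]:
    print((1e3*(atz(t,(p[0]-.3,p[1]-.3),z)-atz(t,c,.016))).round(1))
```

```text
[0.9 0.2]
[ 1.2 -4. ]
[ 0.3 -1.9]
[-1.5 -1.2]
```

All are within about 4 mm of the coaster centres, so I'm handing in.

```bash
python3 -c "
from workcell import r
print(r.close_job())"
```

```text
the job is handed in; nothing more can be done
None
```

The job is handed in: the four candles stand upright on the coasters in height order, tallest by the clock and shortest by the mug, each within about 4 mm of its coaster's centre by the top camera, with the clock left where it stood and about 30 s of the 128 s used.

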